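# Find the rocking corner and pack it

### The arm

A 6-joint arm with a two-finger parallel gripper is mounted at the origin on the work surface. World frame = base frame: x ahead of the robot, y to its left, z up, the work surface at z = 0. Lengths are in m, angles in rad, forces in N, time in s.
With the tool pointing down it reaches from about 0.375 to 0.9 m from the base axis. Payload 3.1 kg.
Tool frame: the origin (TCP) lies on the centre line of the jaws, within the pads' length; the fingertips stand 22 mm ahead of it and the grasp point (between the pads) lies 3 mm ahead of it; z points along the fingers, y is the line along which they close (so a half turn about z gives the same grasp; the last joint's range is limited). The gripper opens to 85 mm and grips with 20 to 120 N. Pads are 22 mm wide; open, the fingers measure 114 mm over their backs; the gripper's body (76 mm by 85 mm) begins 54 mm behind the grasp point. The pads swing forward as they close: fully open they stand 13 mm farther back than shut.
Start: joints at [-1.292, 0.527, 1.433, -0, 1.181, -0.178], TCP at [0.276, -0.561, 0.253] pointing down, gripper open.
Joint ranges: [-3.08, 3.08], [-0.75, 2.2], [0.22, 2.44], [-1.43, 4.57], [0, 2.65], [-2.85, 2.85]. Speed limits (rad/s): [2.79, 2.79, 3.14, 3.14, 3.14, 3.14].

### API

Orientations are given as a unit quaternion [x, y, z, w].
In Python, from station import manip gives the robot as it stands.
- The arm moves only by the shell command python3 drive.py FILE [FORCE], which reads ROWS from the file FILE. ROWS is a JSON list of rows, 1 to 20 of them, each of 5 numbers: dx, dy, dz in units of 20 mm, then a turn about the tool's z in units of 0.1 rad, then the opening from 0.0 (shut) to 1.0 (fully open); each row is the pose to reach, as a shift and turn from the pose commanded when the command began, along the tool's axes at that moment; what a row does not reach only later rows make up. A row lasts 1/10 s, in which the tool goes at most 0.05 m and 0.15 rad, less where a joint would pass 70% of its speed; a pose out of reach is approached as far as the arm can. The fingers move at their own pace and stop on an object; FORCE is the grip in N (left out, the last holds). Time passes only in rows, so rows that do not move let the fingers close. It prints the time, the measured TCP pose, the force, the opening and the grip force at its end. Input that does not fit is refused with a message, and nothing moves.
- manip.sense(): the state, without advancing time (a new reading comes with each control period).
- manip.snapshot(name): name is "scene" or "top" or "wrist"; returns a dict with "pixels" (420x560x3 uint8, red, green, blue), "range_z" (420x560 float32, m along the optical axis (not along the pixel's ray), 0 where there is no reading), "fov_y" (degrees; the focal length in pixels is half the picture's height over the tangent of half this angle, whatever the lens; pixels are square), "cx", "cy" (the principal point, pixels), "k1" (the pictures are not rectified: a ray, as slopes to the right and down, at radius r is drawn at 1 + k1 r^2 times it, then the intrinsics apply), "R" (3x3) and "t" (3): a world point X has camera coordinates R X + t; the wrist camera has in their place "hand_eye" (4x4, takes a point from camera to tool coordinates, whose origin is the TCP and whose axes are the flange's). Camera axes: x right, y down, z forward; pixel columns grow to the right and rows downward; lengths in m; the calibration is good to about 2 mm. A picture is of the moment at which its call begins: read the wrist's pose just before it.
- manip.sign_off(): hands the job in; it is judged then, once.
The state is a dict: "t": time; "q": joint angles; "qd": joint speeds; "tau": joint torques, N m; "tcp_pos": TCP position; "tool_rot": TCP orientation; "force": force on the tool from outside, world axes, zero at the start; "ft_torque": the same for the moment, N m; "finger_gap": opening from 0.0 (shut) to 1.0 (fully open); "gripper_force": force on a finger pad.
Only numpy, scipy, OpenCV 4.12 (cv2) and the standard library are available. Lean on these libraries where they do the work, as an engineer would, in place of code of your own. Each camera call takes 0.05 s, during which the arm holds its last target. There are 200 camera calls.

### The job

The sorting-tray plate rocks on one of its four feet. Press down on its corners one at a time until you find the one that gives, then press that corner's raised shim tab down flat and let go, with the plate lying level. Leave the other three shim tabs standing, do not lift or shift the plate, and do not disturb the bottle, jar or tub.

Things in the scene. Friction and masses are not known exactly. Their poses are not given: they have to be found in the camera images.
- board: fixed plywood board 320 x 280 x 12 mm under the device; origin at the centre of its underside (table height), x away from the robot, y to the left, turned up to 0.3 rad. On it, under each plate lug, a rubber-topped foot with a hinged shim tab, all alike. Three feet are solid; one, at a random corner, is springy: pressed with 4 N or more that corner dips 6 mm, and springs back when let go
- plate: loose aluminium plate, 0.7 to 1 kg, H-shaped from above: middle 180 (x) x 110 (y) x 10 mm, four lugs reaching out to y = +-118 mm, a white four-compartment sorting tray (165 x 98 x 24 mm) fixed on the middle. Origin at the centre of its underside, 34 mm above the table, axes as the board's. Lies on four feet, level at the start; when its soft corner dips the diagonal one rises
- corner_near_left (a point): press point on top of the plate's near left lug, straight above its rubber foot; moves with the plate. The lug is 40 mm (board x) by about 63 mm (board y) and 10 mm thick; its top is 44 mm above the table
- corner_near_right (a point): press point on top of the plate's near right lug, straight above its rubber foot; moves with the plate. The lug is 40 mm (board x) by about 63 mm (board y) and 10 mm thick; its top is 44 mm above the table
- corner_far_left (a point): press point on top of the plate's far left lug, straight above its rubber foot; moves with the plate. The lug is 40 mm (board x) by about 63 mm (board y) and 10 mm thick; its top is 44 mm above the table
- corner_far_right (a point): press point on top of the plate's far right lug, straight above its rubber foot; moves with the plate. The lug is 40 mm (board x) by about 63 mm (board y) and 10 mm thick; its top is 44 mm above the table
- tab_near_left (a point): press point of the near left corner's shim tab, fixed 33.5 mm above the table: the top of the tab when FLAT, 64 mm in board -x from the lug's press point. The tab is a steel leaf 41 x 24 x 3 mm, hinged 30 mm in +x from here, free end to -x; raised, it is 17 to 21 mm higher here. Its stiff hinge stays where left; 6 to 12 N straight down turns it; its inner end packs the lug, holding about 10 N
- tab_near_right (a point): press point of the near right corner's shim tab, fixed 33.5 mm above the table: the top of the tab when FLAT, 64 mm in board -x from the lug's press point. The tab is a steel leaf 41 x 24 x 3 mm, hinged 30 mm in +x from here, free end to -x; raised, it is 17 to 21 mm higher here. Its stiff hinge stays where left; 6 to 12 N straight down turns it; its inner end packs the lug, holding about 10 N
- tab_far_left (a point): press point of the far left corner's shim tab, fixed 33.5 mm above the table: the top of the tab when FLAT, 64 mm in board -x from the lug's press point. The tab is a steel leaf 41 x 24 x 3 mm, hinged 30 mm in +x from here, free end to -x; raised, it is 17 to 21 mm higher here. Its stiff hinge stays where left; 6 to 12 N straight down turns it; its inner end packs the lug, holding about 10 N
- tab_far_right (a point): press point of the far right corner's shim tab, fixed 33.5 mm above the table: the top of the tab when FLAT, 64 mm in board -x from the lug's press point. The tab is a steel leaf 41 x 24 x 3 mm, hinged 30 mm in +x from here, free end to -x; raised, it is 17 to 21 mm higher here. Its stiff hinge stays where left; 6 to 12 N straight down turns it; its inner end packs the lug, holding about 10 N
- shim_a (a joint): how far one of the four shim tabs has been pressed (rad): about 0 (0 to 0.1) at the start = standing up at about 35 degrees, 0.6 = flat, at its stop. The four names a to d are given to the corners by lot in each start: the name does not tell at which corner the tab stands
- shim_b (a joint): how far one of the four shim tabs has been pressed (rad): about 0 (0 to 0.1) at the start = standing up at about 35 degrees, 0.6 = flat, at its stop. The four names a to d are given to the corners by lot in each start: the name does not tell at which corner the tab stands
- shim_c (a joint): how far one of the four shim tabs has been pressed (rad): about 0 (0 to 0.1) at the start = standing up at about 35 degrees, 0.6 = flat, at its stop. The four names a to d are given to the corners by lot in each start: the name does not tell at which corner the tab stands
- shim_d (a joint): how far one of the four shim tabs has been pressed (rad): about 0 (0 to 0.1) at the start = standing up at about 35 degrees, 0.6 = flat, at its stop. The four names a to d are given to the corners by lot in each start: the name does not tell at which corner the tab stands
- bottle: white plastic bottle with blue cap, 54 mm across, 130 mm tall, standing to the left of the board; origin at the centre of its underside
- vial: small clear sample jar with white lid, 28 mm across, 55 mm tall, standing to the right of the board; origin at the centre of its underside
- tub: open white plastic tub, 80 mm across the rim, 60 mm tall, standing to the right of the board; origin at the centre of its underside

How it is judged:
On the way, in this order (a step that is already met when the one before it is completed fails the run):
1. the plate is rocked at its soft corner (tilts by more than 0.02 rad) by pressing it, the soft corner's shim tab still standing (angle between plate's own z axis and vertical above 0.02 rad and contact force between the fingers and plate above 0.5 N and value of joint shim_a below 0.3 rad), for 0.1 s.
2. the shim tab at the corner that rocks is pressed flat (value of joint shim_a above 0.5 rad), for 0.1 s.
At the end, for the whole second after the job is handed in: The shim tab at the rocking corner is flat (within 0.1 rad of its stop), the other three are still standing (less than half-way down), the plate lies level within 0.012 rad, at rest and within 15 mm of where it was, and bottle, jar and tub stand within 30 mm of their places (value of joint shim_a above 0.5 rad and value of joint each of shim_b, shim_c, shim_d below 0.3 rad and angle between plate's own z axis and vertical below 0.012 rad and distance of plate from where it was at the start of the episode below 0.015 m and linear speed of plate below 0.02 m/s and distance of each of bottle, vial, tub from where it was at the start of the episode below 0.03 m and angle between each of bottle, vial, tub's own z axis and vertical below 0.2 rad); the robot touches nothing.
It fails at once if a shim tab at a firm corner is pressed down (more than half-way) (value of joint any of shim_b, shim_c, shim_d above 0.3 rad).
It fails at once if the plate is lifted (its middle more than 8 mm up) or shifted by more than 20 mm (height (world z) of plate above 0.042 m or distance of plate from where it was at the start of the episode above 0.02 m).
It fails at once if bottle, jar or tub is moved by more than 30 mm or tipped (distance of any of bottle, vial, tub from where it was at the start of the episode above 0.03 m or angle between any of bottle, vial, tub's own z axis and vertical above 0.35 rad).
It also fails if it takes over 51 s, if anything falls off the work surface, if the arm or the gripper's body presses on something with over 40 N, if the wrist force passes 120 N, or if a joint passes its speed limit or range.

## Working session

There is one attempt and no reset: what is moved stays moved. The work goes in short steps, Python scripts to look and compute and a shell command to move; the robot and the scene stay as the last step left them, time stands still between calls to the robot, and variables do not carry over. Pictures are saved under pics/ and viewed, at most 10 in all, crops included, and the job is handed in when it is done.

```bash
ls; mkdir -p pics; cat > h.py <<'E'
import numpy as np, cv2
from station import manip
def snap(n):
    s=manip.sense(); d=manip.snapshot(n); return s,d
def save(d,f): cv2.imwrite('pics/'+f, d['pixels'][:,:,::-1])
E
python3 - <<'E'
from h import *
s=manip.sense()
for k in s: print(k,np.round(s[k],4))
for n in('top','scene'):
    _,d=snap(n); save(d,n+'0.png'); np.savez(n+'0.npz',**d)
    print(n,d['fov_y'],d['cx'],d['cy'],d['k1'],d['R'],d['t'])
E
```

```text
drive.py
pics
station.py
t 0.0
q [-1.2925  0.5285  1.4339  0.      1.1814 -0.1785]
qd [-0.0004 -0.0007 -0.0002 -0.0014 -0.0028  0.0008]
tau [-1.50000e-03 -4.42350e+01 -1.78026e+01 -3.00000e-04  8.50000e-03
  0.00000e+00]
tcp_pos [ 0.2755 -0.5602  0.2523]
tool_rot [ 9.740e-01  2.264e-01 -1.000e-04 -1.100e-03]
force [1.0009 0.2426 1.0317]
ft_torque [-0.032   0.0131  0.0113]
gripper_force 0.0
finger_gap 1.0029
top 45.458744453295395 285.1900835169684 204.431721103354 -0.08015146329249685 [[ 0.02977264 -0.99948518  0.01195692]
 [-0.98752077 -0.0312628  -0.15435469]
 [ 0.15464903 -0.00721216 -0.98794315]] [-0.02650867  0.58379974  0.89747607]
scene 57.71921316545019 279.4880466097074 205.49166932895807 -0.058502618933769165 [[ 0.45019152  0.89289001 -0.00866186]
 [ 0.58265622 -0.301096   -0.75488604]
 [-0.67663825  0.33479641 -0.65579878]] [-0.28337273 -0.2896418   1.09239373]
```

View pics/top0.png

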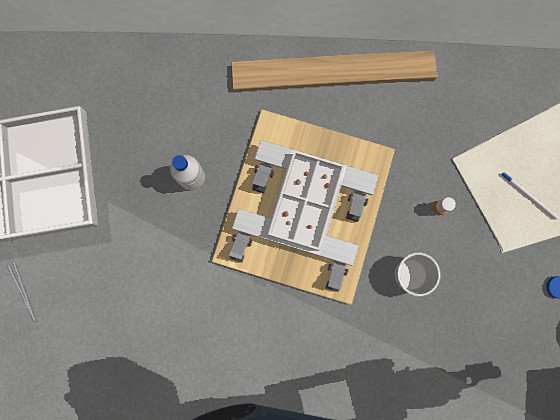

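View pics/scene0.png

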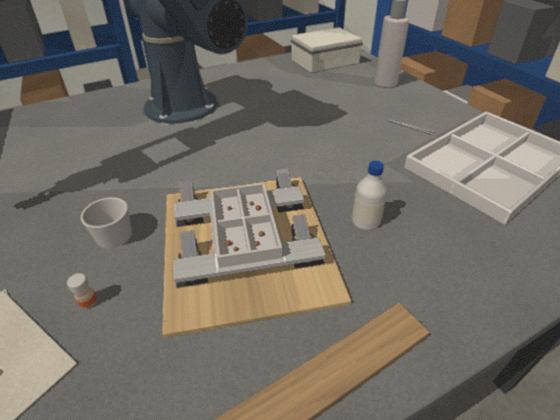

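Top view: the board's corners are at about (261,110), (394,150), (352,304) and (211,262). The lugs are near (270,152), (360,180), (248,224) and (340,250), each with a dark tab just below it. The bottle is at (187,172), the jar at (446,205) and the tub at (418,274). The scene view shows the same layout with all tabs standing.

```bash
cat >> h.py <<'E'
def K(d):
    f=210/np.tan(np.radians(d['fov_y'])/2); return np.array([[f,0,d['cx']],[0,f,d['cy']],[0,0,1.]]), np.array([float(d['k1']),0,0,0])
def rays(d,px):
    k,D=K(d); u=cv2.undistortPoints(np.array(px,float).reshape(-1,1,2),k,D).reshape(-1,2)
    return np.c_[u,np.ones(len(u))]
def cloud(d):
    v,u=np.mgrid[:420,:560]; r=rays(d,np.c_[u.ravel(),v.ravel()])
    P=(r*d['range_z'].reshape(-1,1)-d['t'])@d['R']; return P.reshape(420,560,3)
def cast(d,px,z):
    r=rays(d,px)@d['R']; c=-d['R'].T@d['t']; return c+r*((z-c[2])/r[:,2])[:,None]
E
python3 - <<'E'
from h import *
out={}
for n in('top','scene'):
    d=dict(np.load(n+'0.npz')); P=cloud(d); hsv=cv2.cvtColor(d['pixels'],cv2.COLOR_RGB2HSV)
    roi=(np.abs(P[...,0]-.55)<.25)&(np.abs(P[...,1])<.25)
    wood=((hsv[...,1]>70)&(hsv[...,0]>8)&(hsv[...,0]<28)&(abs(P[...,2]-.012)<.008)).astype(np.uint8)
    # board
    nn,l,st,c=cv2.connectedComponentsWithStats(wood); 
    pts=P[(wood>0)&roi&(P[...,0]<.70)]; 
    r=cv2.minAreaRect((pts[:,:2]*1000).astype(np.float32)); print(n,'board',r, 'z',np.median(pts[:,2]))
    lug=((abs(P[...,2]-.044)<.004)&roi&(hsv[...,1]<60)).astype(np.uint8)
    lug=cv2.morphologyEx(lug,cv2.MORPH_OPEN,np.ones((5,5)))
    nn,l,st,c=cv2.connectedComponentsWithStats(lug)
    for i in range(1,nn):
        if st[i,4]>120:
            q=P[l==i]; r=cv2.minAreaRect((q[:,:2]*1000).astype(np.float32)); print(' lug',st[i,4],np.round(c[i]),np.round(r[0]),np.round(r[1]),round(r[2],1),np.round(np.median(q[:,2]),4))
    # objects above board: tall dark tabs
    tr=((abs(P[...,2]-.068)<.005)&roi).astype(np.uint8); q=P[tr>0]
    r=cv2.minAreaRect((q[:,:2]*1000).astype(np.float32)); print(' tray',r,np.median(q[:,2]))
    nn,l,st,c=cv2.connectedComponentsWithStats(((P[...,2]>.02)&(d['range_z']>0)&(abs(P[...,0]-.55)<.3)).astype(np.uint8))
    for i in range(1,nn):
        if 60<st[i,4]<20000: q=P[l==i]; print(' obj',st[i,4],np.round(c[i]),np.round(np.median(q,0),3),np.round(q.max(0),3),np.round(q.min(0),3))
E
```

```text
top board ((586.7885131835938, -46.15174865722656), (280.28857421875, 309.79766845703125), 74.71986389160156) z 0.012495397226210273
 lug 609 [274. 155.] [681.  15.] [67. 41.] 75.7 0.0444
 lug 511 [362. 179.] [ 637. -147.] [64. 41.] 75.6 0.0445
 lug 641 [252. 223.] [546.  52.] [67. 40.] 75.7 0.0444
 lug 674 [339. 250.] [ 502. -110.] [67. 40.] 74.5 0.0444
 tray ((591.034423828125, -49.347320556640625), (484.34564208984375, 172.5063934326172), 69.76141357421875) 0.06760026601275426
 obj 2692 [ 45. 172.] [0.635 0.466 0.031] [0.771 0.571 0.04 ] [0.5   0.358 0.02 ]
 obj 9955 [305. 207.] [ 0.582 -0.047  0.047] [0.709 0.092 0.075] [ 0.426 -0.183  0.02 ]
 obj 897 [187. 171.] [0.631 0.171 0.09 ] [0.667 0.204 0.135] [0.613 0.151 0.02 ]
 obj 237 [445. 205.] [ 0.592 -0.312  0.054] [ 0.607 -0.301  0.061] [ 0.58  -0.328  0.02 ]
 obj 740 [422. 274.] [ 0.462 -0.274  0.052] [ 0.499 -0.216  0.065] [ 0.423 -0.295  0.02 ]
 obj 1318 [255. 413.] [0.269 0.028 0.3  ] [0.294 0.105 0.415] [ 0.25  -0.067  0.228]
scene board ((585.5679931640625, -46.90895080566406), (280.5262451171875, 312.70062255859375), 74.7
[... 343 characters left out ...]
 49.153778076171875), (299.4330749511719, 167.87518310546875), 74.63302612304688) 0.06662120440233006
 obj 2549 [211.  22.] [0.263 0.038 0.286] [0.28  0.104 0.336] [ 0.25  -0.035  0.214]
 obj 129 [556.  57.] [0.314 1.229 0.044] [0.339 1.235 0.097] [0.301 1.22  0.02 ]
 obj 3196 [487. 162.] [0.626 0.522 0.029] [0.771 0.73  0.037] [0.473 0.357 0.02 ]
 obj 1505 [371. 195.] [0.651 0.167 0.077] [0.667 0.198 0.131] [0.616 0.15  0.02 ]
 obj 9900 [243. 230.] [ 0.607 -0.055  0.046] [0.708 0.091 0.069] [ 0.428 -0.184  0.02 ]
 obj 1568 [106. 219.] [ 0.447 -0.258  0.044] [ 0.5   -0.219  0.062] [ 0.42  -0.296  0.02 ]
 obj 487 [ 80. 287.] [ 0.6   -0.315  0.047] [ 0.606 -0.303  0.057] [ 0.577 -0.33   0.02 ]
```

```bash
cat >> h.py <<'E'
YAW=np.radians(-15.2); PC=np.array([.5908,-.0478])
B=np.array([[np.cos(YAW),-np.sin(YAW)],[np.sin(YAW),np.cos(YAW)]])
def toB(p): return (np.asarray(p)[...,:2]-PC)@B
def toW(b): return np.asarray(b)@B.T+PC
E
python3 - <<'E'
from h import *
for n in('top','scene'):
    d=dict(np.load(n+'0.npz')); P=cloud(d); hsv=cv2.cvtColor(d['pixels'],cv2.COLOR_RGB2HSV)
    b=toB(P); z=P[...,2]
    lug=(abs(z-.044)<.004)&(abs(b[...,1])>.062)&(abs(b[...,1])<.13)
    for sx in(-1,1):
        for sy in(1,-1):
            m=lug&(abs(b[...,0]-sx*.07)<.03)&(b[...,1]*sy>0)
            x=b[m]; 
            t=(z>.026)&(z<.07)&(abs(b[...,0]-(sx*.07-.052))<.030)&(b[...,1]*sy>.06)&(b[...,1]*sy<.13)
            t=t&(b[...,0]<sx*.07-.024)
            q=b[t]; hz=z[t]; hi=q[hz>.045]
            print(n,sx,sy,'lug x',np.round(np.percentile(x[:,0],[2,98]),3),'y',np.round(np.percentile(x[:,1],[2,98]),3),'tab x',np.round(np.percentile(q[:,0],[2,98]),3),'y',np.round(np.percentile(q[:,1],[3,97]),3),'zmax',hz.max().round(3),'topend',np.round(np.median(hi,0),3), 'rgb',np.median(d['pixels'][t],0))
E
```

```text
top -1 1 lug x [-0.088 -0.05 ] y [0.063 0.117] tab x [-0.142 -0.095] y [0.081 0.11 ] zmax 0.056 topend [-0.13   0.095] rgb [139. 138. 140.]
top -1 -1 lug x [-0.089 -0.05 ] y [-0.117 -0.063] tab x [-0.142 -0.095] y [-0.109 -0.079] zmax 0.057 topend [-0.131 -0.095] rgb [138. 138. 140.]
top 1 1 lug x [0.052 0.09 ] y [0.063 0.117] tab x [-0.002  0.044] y [0.08 0.11] zmax 0.057 topend [0.011 0.096] rgb [137. 136. 138.]
top 1 -1 lug x [0.051 0.09 ] y [-0.115 -0.063] tab x [-0.003  0.045] y [-0.109 -0.079] zmax 0.057 topend [ 0.01  -0.095] rgb [138. 137. 139.]
scene -1 1 lug x [-0.09 -0.05] y [0.063 0.116] tab x [-0.14  -0.104] y [0.083 0.108] zmax 0.053 topend [-0.133  0.094] rgb [129. 126. 122.]
scene -1 -1 lug x [-0.09  -0.051] y [-0.118 -0.063] tab x [-0.139 -0.105] y [-0.108 -0.084] zmax 0.053 topend [-0.134 -0.096] rgb [129. 126. 122.]
scene 1 1 lug x [0.05  0.089] y [0.063 0.116] tab x [0.    0.038] y [0.079 0.109] zmax 0.056 topend [0.009 0.094] rgb [128. 125. 122.]
scene 1 -1 lug x [0.05  0.089] y [-0.117 -0.063] tab x [0.    0.038] y [-0.108 -0.081] zmax 0.054 topend [ 0.007 -0.096] rgb [131. 127. 123.]
```

```bash
cat >> h.py <<'E'
from scipy.spatial.transform import Rotation as Ro
def go(bx,by,z):
    s=manip.sense(); R=Ro.from_quat(s['tool_rot']); w=toW([bx,by])
    a=R.as_matrix()[:,0]; dt=np.arctan2(a[1],a[0])-YAW
    d=R.inv().apply(np.r_[w,z]-s['tcp_pos'])
    print('t',round(s['t'],2),'W',w.round(4),'tcp',s['tcp_pos'].round(4),'d',d.round(4),'turn',round(dt,3),'F',s['force'].round(1))
E
python3 -c "
from h import *
go(-.07,-.095,.10)
for a in (-1,1):
  for b in (-1,1): print(a,b,toW([a*.07,b*.095]).round(4),toW([a*.07-.064,b*.095]).round(4))"
```

```text
t 0.1 W [ 0.4983 -0.1211] tcp [ 0.2756 -0.5603  0.2524] d [ 0.3936 -0.2956  0.1531] turn 0.722 F [-0.2 -0.3 -0. ]
-1 -1 [ 0.4983 -0.1211] [ 0.4366 -0.1043]
-1 1 [0.5482 0.0622] [0.4864 0.079 ]
1 -1 [ 0.6334 -0.1578] [ 0.5717 -0.141 ]
1 1 [0.6833 0.0255] [0.6215 0.0423]
```
Move with z down to .13 first (dz .12), tip at ~.108 — tub 0.06 + body... fine; jar fine (55). Distance 0.5 m → 10+ rows.

Units first: shifts go in units of 20 mm and turns go in units of 0.1 rad. So 0.12 m is 6, 0.394 m is 19.7, 0.722 rad is 7.22.

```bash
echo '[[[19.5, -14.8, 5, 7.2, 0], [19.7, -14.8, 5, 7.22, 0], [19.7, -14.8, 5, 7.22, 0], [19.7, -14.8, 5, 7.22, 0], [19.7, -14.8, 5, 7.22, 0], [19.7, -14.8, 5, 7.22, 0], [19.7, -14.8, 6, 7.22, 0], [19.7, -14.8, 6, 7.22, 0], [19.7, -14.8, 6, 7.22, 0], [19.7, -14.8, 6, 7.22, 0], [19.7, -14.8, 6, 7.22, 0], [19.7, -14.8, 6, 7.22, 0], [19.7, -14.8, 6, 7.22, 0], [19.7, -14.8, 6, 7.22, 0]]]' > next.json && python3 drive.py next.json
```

```text
refused: ROWS must be a list of rows, each a list of 5 numbers. Nothing was moved.
```

Refused on format, not on reach. It needs a list of rows, each a list of 5 numbers.

```bash
echo '[[19.5, -14.8, 5, 7.2, 0], [19.7, -14.8, 5, 7.22, 0], [19.7, -14.8, 5, 7.22, 0], [19.7, -14.8, 5, 7.22, 0], [19.7, -14.8, 5, 7.22, 0], [19.7, -14.8, 5, 7.22, 0], [19.7, -14.8, 6, 7.22, 0], [19.7, -14.8, 6, 7.22, 0], [19.7, -14.8, 6, 7.22, 0], [19.7, -14.8, 6, 7.22, 0], [19.7, -14.8, 6, 7.22, 0], [19.7, -14.8, 6, 7.22, 0], [19.7, -14.8, 6, 7.22, 0], [19.7, -14.8, 6, 7.22, 0]]' > next.json && python3 drive.py next.json; python3 -c "
from h import *
go(-.07,-.095,.075)"
```

```text
t: 1.5
tcp_pos: [0.4986, -0.1231, 0.1338]
tool_rot: [0.991, -0.133, 0.0, 0.0]
force: [-0.2, -0.4, -0.8]
finger_gap: -0.002
gripper_force: 0.0
t 1.5 W [ 0.4983 -0.1211] tcp [ 0.4986 -0.1231  0.1338] d [-0.0009 -0.0018  0.0588] turn -0.002 F [-0.2 -0.4 -0.8]
```

```bash
echo '[[-0.05, -0.1, 2.25, 0, 0], [-0.05, -0.1, 2.6, 0, 0], [-0.05, -0.1, 2.6, 0, 0], [-0.05, -0.1, 2.6, 0, 0]]' > next.json && python3 drive.py next.json; python3 -c "
from h import *
_,d=snap('wrist'); save(d,'w1.png'); go(-.07,-.095,.066)"
```

```text
t: 1.9
tcp_pos: [0.4986, -0.1202, 0.0822]
tool_rot: [0.991, -0.133, 0.001, 0.0]
force: [1.4, -0.3, -0.5]
finger_gap: -0.003
gripper_force: 0.0
t 1.95 W [ 0.4983 -0.1211] tcp [ 0.4989 -0.1202  0.0826] d [-0.0004  0.001   0.0166] turn -0.001 F [-0.4 -0.   0.3]
```

View pics/w1.png

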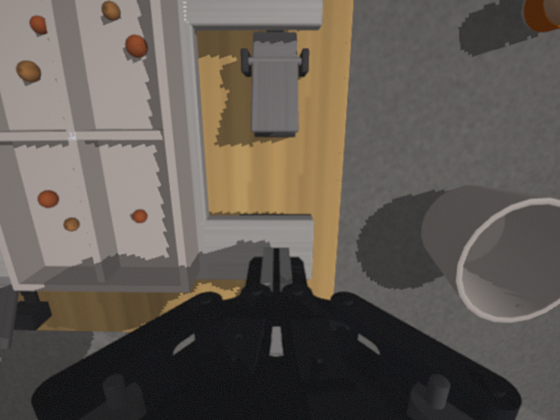

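The wrist view shows the shut fingers at (275,260), above the near-right lug, with the far-right tab standing at (275,85).

In the tool's units: 0.014 m is 0.7, 0.01 m is 0.5.

```bash
echo '[[0, 0.05, 0.5, 0, 0], [0, 0.05, 0.7, 0, 0], [0, 0.05, 0.7, 0, 0], [0, 0.05, 0.7, 0, 0]]' > next.json && python3 drive.py next.json; echo '[[0, 0, 0.05, 0, 0], [0, 0, 0.1, 0, 0], [0, 0, 0.1, 0, 0]]' > next.json && python3 drive.py next.json
```

```text
t: 2.35
tcp_pos: [0.498, -0.1201, 0.0673]
tool_rot: [0.991, -0.132, -0.0, -0.0]
force: [-0.1, 0.3, -0.4]
finger_gap: -0.002
gripper_force: 0.0
t: 2.65
tcp_pos: [0.4982, -0.1202, 0.0654]
tool_rot: [0.991, -0.132, 0.0, 0.0]
force: [0.2, 0.2, 1.8]
finger_gap: 0.001
gripper_force: 0.8
```

```bash
for i in 1 2; do echo '[[0, 0, 0.05, 0, 0], [0, 0, 0.05, 0, 0], [0, 0, 0.05, 0, 0]]' > next.json && python3 drive.py next.json | grep -E 'tcp|^force'; done
```

```text
tcp_pos: [0.4981, -0.1202, 0.0644]
force: [-0.5, -0.3, 2.0]
tcp_pos: [0.498, -0.1203, 0.0633]
force: [-1.3, -0.7, 2.0]
```

```bash
for i in 1 2; do echo '[[0, 0, 0.05, 0, 0], [0, 0, 0.1, 0, 0], [0, 0, 0.1, 0, 0]]' > next.json && python3 drive.py next.json | grep -E 'tcp|^force'; done
```

```text
tcp_pos: [0.4979, -0.1203, 0.0612]
force: [-0.9, 0.1, 3.3]
tcp_pos: [0.4979, -0.1203, 0.0604]
force: [-3.0, -0.3, 11.8]
```

It gave about 5 mm at 2–3 N and then stiffened to 11.8 N. That fits a soft corner. I'll check the plate's tilt in the camera before trusting it.

```bash
cat >> h.py <<'E'
def tilt(d):
    P=cloud(d); b=toB(P); z=P[...,2]; o=[]
    m=np.zeros(z.shape,bool)
    for sx in(-1,1):
        for sy in(1,-1):
            k=(abs(z-.044)<.012)&(abs(b[...,0]-sx*.07)<.016)&(b[...,1]*sy>.064)&(b[...,1]*sy<.114)
            o.append((sx,sy,k.sum(),round(float(np.median(z[k])),4) if k.sum() else None)); 
            if (sx,sy)!=(-1,-1): m|=k
    A=np.c_[b[m],np.ones(m.sum())]; c=np.linalg.lstsq(A,z[m],rcond=None)[0]
    print(o,'slope(3 other lugs)',c.round(4),np.hypot(c[0],c[1]).round(4))
E
python3 -c "
from h import *
for n in('top','scene'):
    tilt(dict(np.load(n+'0.npz'))); tilt(snap(n)[1])
print(manip.sense()['force'])"
```

```text
[(-1, 1, np.int64(449), 0.0444), (-1, -1, np.int64(457), 0.0445), (1, 1, np.int64(423), 0.0446), (1, -1, np.int64(427), 0.0446)] slope(3 other lugs) [ 0.0012 -0.0002  0.0446] 0.0012
[(-1, 1, np.int64(0), None), (-1, -1, np.int64(0), None), (1, 1, np.int64(435), 0.0506), (1, -1, np.int64(429), 0.0452)] slope(3 other lugs) [0.0415 0.0314 0.045 ] 0.052
[(-1, 1, np.int64(291), 0.0434), (-1, -1, np.int64(317), 0.0434), (1, 1, np.int64(459), 0.0435), (1, -1, np.int64(514), 0.0432)] slope(3 other lugs) [0.0007 0.0017 0.0433] 0.0019
[(-1, 1, np.int64(274), 0.0434), (-1, -1, np.int64(302), 0.0385), (1, 1, np.int64(449), 0.0496), (1, -1, np.int64(497), 0.0437)] slope(3 other lugs) [0.0442 0.0332 0.0436] 0.0553
[-2.74940376 -0.17697855 12.82265425]
```

Confirmed: the near-right lug dropped by 5 mm, the far-left lug rose by 6 mm, and the tilt is about 0.05 rad. Next I release and move over the near-right tab.

In the tool's units: -0.034 m is -1.7, -0.03 m is -1.5.

```bash
echo '[[0, 0, -0.15, 0, 0], [0, 0, -0.3, 0, 0], [0, 0, -0.5, 0, 0], [0, 0, -1.5, 0, 0], [0, 0, -1.7, 0, 0], [0, 0, -1.7, 0, 0]]' > next.json && python3 drive.py next.json; echo '[[-1.5, 0, 0, 0, 0], [-3.2, 0, 0, 0, 0], [-3.2, 0, 0, 0, 0], [-3.2, 0, 0, 0, 0]]' > next.json && python3 drive.py next.json; python3 -c "
from h import *
go(-.134,-.095,.080); _,d=snap('wrist'); save(d,'w2.png'); tilt(snap('scene')[1])"
```

```text
t: 4.55
tcp_pos: [0.4985, -0.1203, 0.0938]
tool_rot: [0.991, -0.132, 0.001, 0.0]
force: [0.5, 0.6, 0.2]
finger_gap: -0.002
gripper_force: 0.0
t: 4.95
tcp_pos: [0.4357, -0.1032, 0.0928]
tool_rot: [0.991, -0.132, -0.0, -0.0]
force: [0.2, 0.4, -0.2]
finger_gap: 0.0
gripper_force: 0.0
t 4.95 W [ 0.4366 -0.1043] tcp [ 0.4357 -0.1032  0.0928] d [0.0011 0.0009 0.0128] turn -0.0 F [ 0.2  0.4 -0.2]
[(-1, 1, np.int64(289), 0.0435), (-1, -1, np.int64(320), 0.0434), (1, 1, np.int64(459), 0.0434), (1, -1, np.int64(516), 0.0433)] slope(3 other lugs) [-0.0002  0.0013  0.0433] 0.0013
```

View pics/w2.png

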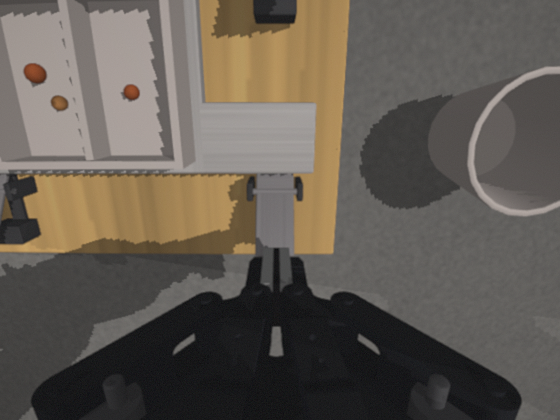

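The fingertips at (275,270) are in line with the near-right tab, which runs from its hinge at (275,185) down to the fingers. The plate is level again. I press the tab down.

```bash
echo '[[0.05, 0.05, 0.5, 0, 0], [0.05, 0.05, 0.7, 0, 0], [0.05, 0.05, 0.9, 0, 0], [0.05, 0.05, 1, 0, 0], [0.05, 0.05, 1, 0, 0]]' > next.json && python3 drive.py next.json|grep -E 'tcp|^force'; echo '[[0, 0, 0.1, 0, 0], [0, 0, 0.2, 0, 0], [0, 0, 0.3, 0, 0], [0, 0, 0.4, 0, 0], [0, 0, 0.5, 0, 0], [0, 0, 0.5, 0, 0]]' > next.json && python3 drive.py next.json|grep -E 'tcp|^force';
```

```text
tcp_pos: [0.4364, -0.1045, 0.073]
force: [-0.8, -1.0, 1.8]
tcp_pos: [0.4355, -0.1039, 0.0631]
force: [-1.9, 1.4, 2.7]
```

In the tool's units: 0.006 m is 0.3, 0.004 m is 0.2.

```bash
echo '[[0, 0, 0.1, 0, 0], [0, 0, 0.2, 0, 0], [0, 0, 0.3, 0, 0], [0, 0, 0.3, 0, 0]]' > next.json && python3 drive.py next.json|grep -E 'tcp|^force'; echo '[[0, 0, 0.05, 0, 0], [0, 0, 0.1, 0, 0], [0, 0, 0.1, 0, 0]]' > next.json && python3 drive.py next.json|grep -E 'tcp|^force'
```

```text
tcp_pos: [0.4352, -0.1038, 0.0571]
force: [-1.3, 1.8, 3.3]
tcp_pos: [0.4353, -0.1038, 0.0554]
force: [-3.3, 0.6, 7.3]
```

```bash
echo '[[0, 0, 0.05, 0, 0], [0, 0, 0.05, 0, 0], [0, 0, 0.05, 0, 0]]' > next.json && python3 drive.py next.json|grep -E 'tcp|^force'; echo '[[0, 0, 0.05, 0, 0], [0, 0, 0.05, 0, 0], [0, 0, 0.05, 0, 0]]' > next.json && python3 drive.py next.json|grep -E 'tcp|^force'
```

```text
tcp_pos: [0.4353, -0.1038, 0.0552]
force: [-6.0, 0.9, 14.7]
tcp_pos: [0.4353, -0.1038, 0.0549]
force: [-5.4, 1.5, 24.1]
```

The tab is hard on its stop: 24 N at tip height 33 mm. Now I let go straight up, back off and look.

In the tool's units: -0.12 m is -6, -0.09 m is -4.5.

```bash
echo '[[0, 0, -0.2, 0, 0], [0, 0, -0.5, 0, 0], [0, 0, -2, 0, 0], [0, 0, -4.5, 0, 0], [0, 0, -6, 0, 0], [0, 0, -6, 0, 0], [0, 0, -6, 0, 0], [0, 0, -6, 0, 0]]' > next.json && python3 drive.py next.json; python3 - <<'E'
from h import *
s,d=snap('scene'); tilt(d); save(d,'s2.png')
for n,D in(('scene',d),('top',snap('top')[1])):
    P=cloud(D); b=toB(P); z=P[...,2]
    for sx in(-1,1):
        for sy in(1,-1):
            t=(abs(b[...,0]-(sx*.07-.066))<.006)&(abs(b[...,1]-sy*.095)<.008)&(z>.02)&(z<.07)
            print(n,sx,sy,t.sum(),np.median(z[t]).round(4) if t.sum() else None)
cv2.imwrite('pics/s2c.png',cv2.resize(d['pixels'][160:310,150:350,::-1],None,fx=3,fy=3))
E
```

```text
t: 8.25
tcp_pos: [0.4364, -0.1044, 0.1724]
tool_rot: [0.991, -0.132, -0.001, -0.0]
force: [0.3, -0.2, 0.9]
finger_gap: 0.001
gripper_force: 0.0
[(-1, 1, np.int64(288), 0.0433), (-1, -1, np.int64(322), 0.0433), (1, 1, np.int64(465), 0.0435), (1, -1, np.int64(516), 0.0431)] slope(3 other lugs) [0.0007 0.0017 0.0433] 0.0018
scene -1 1 42 0.0498
scene -1 -1 32 0.033
scene 1 1 56 0.0516
scene 1 -1 63 0.05
top -1 1 57 0.051
top -1 -1 0 None
top 1 1 68 0.0422
top 1 -1 70 0.0499
```

View pics/s2c.png

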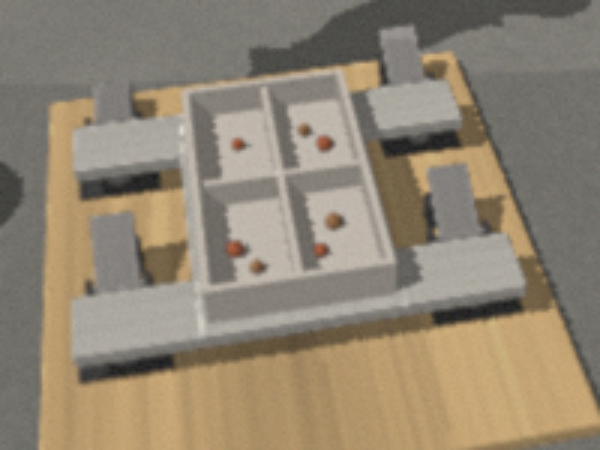

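The crop shows the near-right tab at (112,100) lying flat (33 mm) and the other three standing. The plate is level (0.002 rad) and the gripper is clear of everything.

```bash
python3 -c "
from station import manip
print(manip.sign_off())"
```

```text
the job is handed in; nothing more can be done
None
```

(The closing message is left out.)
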